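Set the length stop of a sawing jig and load it

ROBOT

A 6-joint arm with a two-finger parallel gripper is mounted at the origin on the work surface. World frame = base frame: x ahead of the robot, y to its left, z up, the work surface at z = 0. Lengths are in mm, angles in rad, forces in N, time in s.
With the tool pointing down it reaches from about 300 to 875 mm from the base axis. Payload 6.4 kg.
Tool frame: the origin (TCP) lies midway between the tips of the shut fingers; the grasp point (between the pads) lies 19 mm behind it; z points along the fingers, y is the line along which they close (so a half turn about z gives the same grasp; the last joint's range is limited). The gripper opens to 85 mm and grips with 20 to 120 N. Pads are 22 mm wide; open, the fingers measure 114 mm over their backs; the gripper's body (76 mm by 85 mm) begins 54 mm behind the grasp point. The pads swing forward as they close: fully open they stand 13 mm farther back than shut.
Start: joints at [-1.435, 0.181, 1.607, -0, 1.354, -0.206], TCP at [192.747, -541.747, 231.288] pointing down, gripper open.
Joint ranges: [-2.99, 2.99], [-0.89, 2.07], [0.3, 2.58], [-1.14, 4.28], [0, 2.63], [-3.12, 3.12]. Speed limits (rad/s): [2.57, 2.57, 3.01, 3.14, 3.14, 3.14].

INTERFACE

Orientations are given as a 3x3 rotation matrix whose columns are the frame's x, y, z axes.
In Python, from station import bot gives the robot as it stands. Calls block until the motion is done:
- bot.goto(position, orientation): joint-space move of the TCP to a pose.
- bot.movel(position, velocity=150, ori=None, until_force=None): straight line of the TCP; ori=None keeps the orientation; velocity is the mean speed in mm/s. With until_force (N) it stops when the force on the tool has changed by that much, and returns True; else False.
- bot.goto_joints(angles): joint-space move.
- bot.grip(opening, grip_force=None): opening from 0.0 (shut) to 1.0 (fully open); grip_force is the grip in N (None keeps the last); returns when the fingers have stopped.
- bot.pause(seconds).
- bot.inverse_kinematics(position, orientation): joint angles nearest the present ones, or None.
- bot.sense(): the state.
- bot.snapshot(name): name is "scene" or "top"; returns the picture (420x560x3 uint8, red, green, blue); there is no depth.
- bot.camera_params(name): a dict with "mtx" (3x3 intrinsics, pixels), "world_from_camera" (4x4, takes a point from camera to world coordinates). Camera axes: x right, y up, looking along -z (the intrinsics and any distortion apply to the point x, -y, -z); pixel columns grow to the right and rows downward; lengths in mm; the calibration is good to about 2 mm. A picture is of the moment at which its call begins. camera_params takes no time and is no camera call.
A pose or a line that the arm cannot do raises bot.Unreachable and nothing moves.
- bot.hand_in(): hands the job in; it is judged then, once.
Trained networks look in the newest picture that a camera, given by its name, has taken for a name from the list of things; names that differ only in an ending like _2 or _b are one class to them, and where a whole thing is asked for, a point or a joint stands for the part that bears it (a point fixed in the world has none). Each returns a list of dicts, best first, with "conf" (0 to 1); they miss things now and then, are a little off and sometimes report something else, mostly with a low value. They report only what shows in the picture. A call takes as long as a camera call. They do not tell look-alikes from the thing itself.
- bot.recognise(camera, name): "point" ([column, row] in pixels, amid what is visible of it).
- bot.regions_of(camera, name): "pixels" (420x560 bool, what is visible of it) and "point" ([column, row] in pixels, amid what is visible of it).
- bot.pinpoint(camera, name): "point" ([column, row] in pixels: a listed point, or the origin of a listed thing).
The state is a dict: "time": time; "joint_positions": joint angles; "joint_velocities": joint speeds; "effort": joint torques, N m; "ee_pos": TCP position; "ee_rot": TCP orientation; "ft_force": force on the tool from outside, world axes, zero at the start; "moment": the same for the moment, N m; "grip_width": opening from 0.0 (shut) to 1.0 (fully open); "grip_force": force on a finger pad.
Only numpy, scipy, OpenCV 4.12 (cv2) and the standard library are available. Lean on these libraries where they do the work, as an engineer would, in place of code of your own. Each camera call takes 0.05 s, during which the arm holds its last target. There are 200 camera calls.

TASK

Set up the sawing jig for cutting a batch of strips: swing the clamp lever of the length stop open, slide the stop until its pointer lines up with the mark on the index clip, and lock the lever fully again. Then lay every wooden strip flat and side by side on the jig board, square to the stop with one end up against it, and swing the hold-down bar fully down over them. Leave the cup, the glue stick and the glasses case where they are.

Things in the scene. Friction and masses are not known exactly. Their poses are not given: they have to be found in the camera images.
- jig: plywood jig board, 18 mm thick, fixed. Origin on the table, mid loading width; x along the strips, away from the robot; y left. Board x -140..120, y -110..215 mm; top z 18. Flat loading area y -110..110; strips overhang its far edge by 5 to 32 mm, as they should. Rail x -140..60, y 140..170, 16 mm high. Hinge bracket x 90..120, y 132..158, to z 48
- stop (a joint): slide of the stop carriage along the jig's +x, m; its face lies at jig x = value - 0.080. Range -0.005..0.10. Friction about 8 N with the lever open; a brake holds it against about 40 N when locked
- stop_face (a point): on the carriage: foot of the stop face (the side away from the robot) on the board top, in the middle of the loading width; axes as the jig. Strip ends go against this face
- stop_grip (a point): place to grip the stop for sliding: top edge of its aluminium cross bar, mid loading width. The bar is 16 mm thick along jig x (from the face back towards the robot), spans jig y -105..140 mm and stands 2 to 34 mm above the board. The carriage block (over the rail, 50 mm back from the face, jig y 135..175) is 40 mm high above the board
- stop_pointer (a point): tip of the carriage's black pointer blade, in line with the stop face, over the paper scale on the left of the rail (jig y 195 mm); axes as the jig
- mark (a point): white line on the small dark index clip fixed on the paper scale (10 x 16 mm, 10 mm high, jig y 198..214 mm); axes as the jig. At the start 25 to 72 mm further along +x than the pointer. The stop is set when pointer and mark have the same jig x; they do not touch
- clamp (a joint): clamp lever on top of the carriage, about a vertical axis, rad: 0 fully locked (points left, 100 deg from jig x), 1.05 fully open; grows anticlockwise seen from above (knob swings back towards the robot). The brake bites below about 0.5. 3 N at the knob moves it, 5 N when biting; it stays where it is left
- clamp_knob (a point): top centre of the upright black knob at the end of the clamp lever: a cylinder 18 mm across that turns freely on its pin; the free height above the lever arm is 26 mm; 98 mm above the table, 65 mm from the pivot
- clamp_pivot (a point): on the lever's vertical turning axis, at the height of the knob's top; on the carriage, 25 mm behind the stop face, jig y 155 mm
- hold (a joint): hold-down bar, rad: 0 is fully down across the board, its underside 21 mm above the board (the strips pass under it with 1 mm to spare), about 2 is raised and leaning to the left. Stiff hinge: stays where it is left; about 2 N at the cross handle moves it
- hold_grip (a point): place to grip the hold-down bar: on its cross handle, a black rod 16 mm across, 80 mm long along jig x at the bar's free end; this point is on the rod's axis, 25 mm from its middle on the robot's side. The steel bar is 20 mm wide, 285 mm from hinge to handle, at jig x 95..115 mm. When down, the rod is 48 mm above the table, 35 mm outside the board's right edge
- hold_hinge (a point): point on the hinge axis of the hold-down bar (the axis runs along jig x, 48 mm above the table, jig y 140 mm), at the same jig x as hold_grip; the grip moves on a circle of 285 mm about it, from right (down) over the top to the left
- strip1: dark wooden strip, square-edged bar 160 x 18 x 20 mm, 50 g; origin at its centre, x along its length. Both ends are alike. Starts flat on the table to the right of the jig; two to four of the four strips are present
- strip2: dark wooden strip, square-edged bar 160 x 18 x 20 mm, 50 g; origin at its centre, x along its length. Both ends are alike. Starts flat on the table to the right of the jig; two to four of the four strips are present
- strip3: dark wooden strip, square-edged bar 160 x 18 x 20 mm, 50 g; origin at its centre, x along its length. Both ends are alike. Starts flat on the table to the right of the jig; two to four of the four strips are present
- strip4: dark wooden strip, square-edged bar 160 x 18 x 20 mm, 50 g; origin at its centre, x along its length. Both ends are alike. Starts flat on the table to the right of the jig; two to four of the four strips are present
- cup: yellow drinking cup, 76 mm across, 95 mm high, beyond the work; bystander, leave alone; origin centre of its underside
- glue_stick: yellow glue stick standing upright, 28 mm across, 95 mm high; bystander; origin centre of its underside
- glasses_case: black glasses case 160 x 60 x 36 mm; bystander; origin centre of its underside
Mind the look-alikes: they are no part of the job. Leave any orange or yellow look-alike of the strip3 alone. What is shaped like the strip1 but pink is not meant.

How it is judged:
By the outcome, as a careful person would: the job done as asked, in the order asked, and still so for the second after the job is handed in, with the robot touching nothing.
Of strip1, strip2, strip3, strip4 only 2 to 4 are there at a start; the rules pass over those that are not, and their reading is None.
At some moment in a run one of strip1, strip2, strip3, strip4 may be knocked a few centimetres aside while the robot is not near it.
Once in a run the grip may slacken for a moment while it holds something.
It also fails if it takes over 210 s, if anything falls off the work surface, if the arm or the gripper's body presses on something with over 40 N, if the wrist force passes 120 N, or if a joint passes its speed limit or range.

## Working session

There is one attempt and no reset: what is moved stays moved. The work goes in short steps, each a Python script; the robot and the scene stay as the last script left them, time stands still between calls to the robot, and variables do not carry over. Pictures are saved under pics/ and viewed, at most 14 in all, crops included, and the job is handed in when it is done.

```bash
ls; mkdir -p pics; cat > look.py <<'E'
from station import bot
import cv2,numpy as np
E
python3 - <<'E'
from look import *
for c in("scene","top"):
    im=bot.snapshot(c); cv2.imwrite(f"pics/{c}0.png",im[:,:,::-1])
    p=bot.camera_params(c); print(c,p["mtx"],p["world_from_camera"].round(3) if hasattr(p["world_from_camera"],'round') else p["world_from_camera"],[k for k in p])
    for n in ["jig","stop_face","stop_grip","stop_pointer","mark","clamp_knob","clamp_pivot","hold_grip","hold_hinge","strip1","cup","glue_stick","glasses_case"]:
        print(n,[(np.round(d["point"],1).tolist(),round(d["conf"],2)) for d in bot.pinpoint(c,n)])
print(bot.sense()["time"])
E
```

```text
pics
scene [[380.74724225   0.         279.14717015]
 [  0.         380.74724225 204.63132778]
 [  0.           0.           1.        ]] [[ 1.120000e-01 -5.410000e-01  8.340000e-01  1.499151e+03]
 [ 9.940000e-01  6.200000e-02 -9.300000e-02 -1.683030e+02]
 [-2.000000e-03  8.390000e-01  5.450000e-01  7.515840e+02]
 [ 0.000000e+00  0.000000e+00  0.000000e+00  1.000000e+00]] ['mtx', 'world_from_camera']
jig [([311.3, 233.4], 0.87)]
stop_face [([307.6, 218.5], 0.7)]
stop_grip [([307.8, 208.2], 0.92)]
stop_pointer [([366.9, 214.7], 0.8), ([361.1, 236.3], 0.74)]
mark []
clamp_knob [([370.6, 189.8], 0.51)]
clamp_pivot [([352.7, 192.3], 0.64), ([436.5, 249.7], 0.53)]
hold_grip [([419.6, 158.3], 0.64)]
hold_hinge [([359.9, 236.7], 0.78), ([354.0, 192.2], 0.55), ([311.3, 233.6], 0.23), ([365.3, 212.1], 0.16)]
strip1 [([209.1, 219.1], 0.79), ([135.3, 204.3], 0.77), ([146.3, 235.7], 0.71), ([200.9, 260.8], 0.64), ([192.8, 194.3], 0.64)]
cup [([249.0, 289.2], 0.75)]
glue_stick [([439.9, 252.2], 0.84)]
glasses_case [([425.4, 220.7], 0.86)]
top [[445.2074501    0.         286.85874586]
 [  0.      
[... 281 characters left out ...]
0.000000e+00  1.000000e+00]] ['mtx', 'world_from_camera']
jig [([266.4, 192.4], 0.73)]
stop_face [([263.3, 213.4], 0.59)]
stop_grip [([263.5, 212.6], 0.76)]
stop_pointer []
mark [([202.2, 191.5], 0.59), ([266.2, 191.2], 0.32)]
clamp_knob [([204.3, 190.0], 0.61)]
clamp_pivot [([212.1, 218.4], 0.72), ([187.4, 222.9], 0.54)]
hold_grip [([163.4, 142.7], 0.96)]
hold_hinge [([221.8, 160.4], 0.81), ([371.8, 158.8], 0.3)]
strip1 [([371.3, 157.2], 0.86), ([422.4, 202.7], 0.85), ([451.2, 262.9], 0.82), ([387.0, 285.4], 0.76), ([366.5, 227.1], 0.49)]
cup [([330.8, 122.5], 0.84)]
glue_stick [([156.2, 152.1], 0.63), ([162.8, 142.7], 0.25)]
glasses_case [([144.3, 206.1], 0.85), ([155.5, 154.7], 0.61)]
1.4
```

```bash
python3 - <<'E'
import cv2
a=cv2.imread("pics/top0.png");b=cv2.imread("pics/scene0.png")
cv2.imwrite("pics/top0c.png",cv2.resize(a[90:310,110:490],None,fx=2.1,fy=2.1,interpolation=2))
cv2.imwrite("pics/scene0c.png",cv2.resize(b[120:320,100:480],None,fx=2.1,fy=2.1,interpolation=2))
E
```

```text
(no output)
```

View pics/top0c.png

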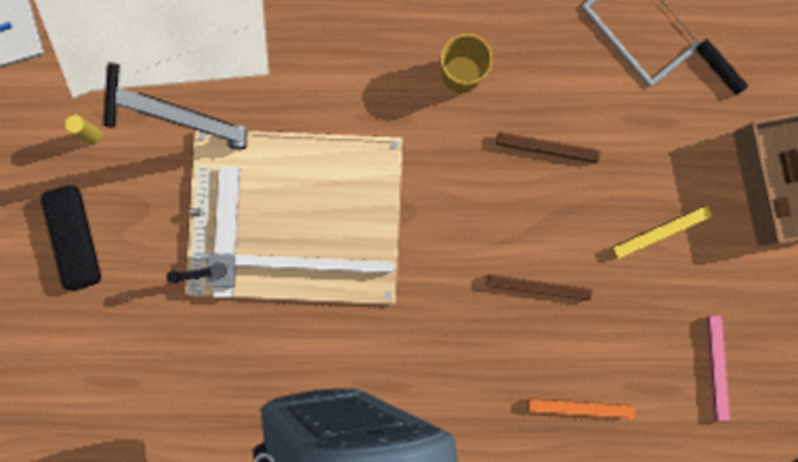

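View pics/scene0c.png

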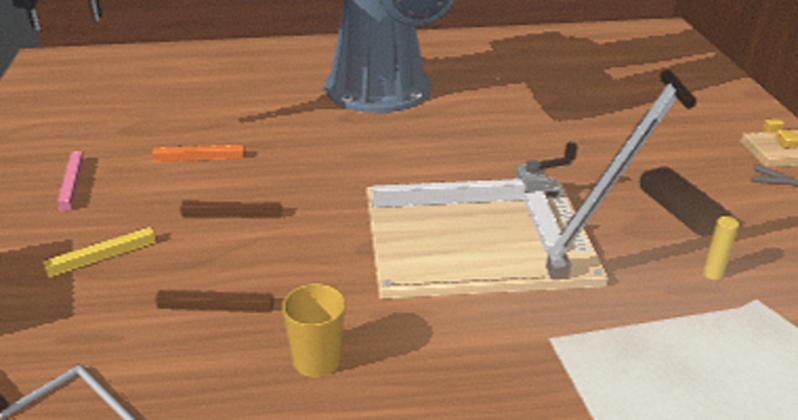

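The top crop shows the jig with the hold-down bar raised to the left. Two dark strips lie at full-picture pixels (371,160) and (367,227). The yellow, orange and pink pieces are look-alikes. I'll check the full pictures for any strips outside the crops.

```bash
python3 - <<'E'
import cv2,numpy as np
a=cv2.imread("pics/top0.png");b=cv2.imread("pics/scene0.png")
c=cv2.resize(np.hstack([a,b]),(800,300),interpolation=3)
d=cv2.resize(np.hstack([a[60:270,460:560],b[60:270,0:100]]),None,fx=1.4,fy=1.4)
o=np.zeros((595,800,3),np.uint8);o[:300]=c;o[300:300+d.shape[0],:d.shape[1]]=d[:295];cv2.imwrite("pics/full0.png",o)
E
```

```text
(no output)
```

View pics/full0.png

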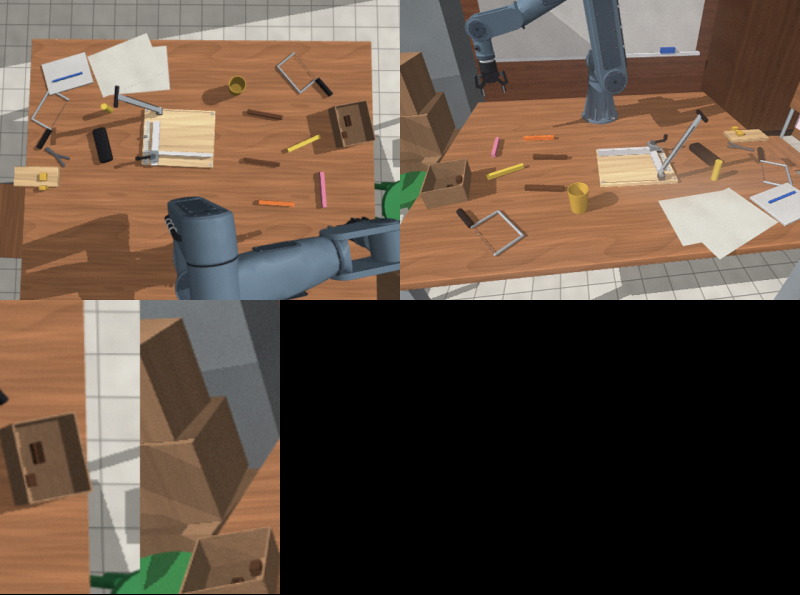

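The full views confirm exactly two dark strips. The box at the right holds only short offcuts. Next I'll fit the jig pose.

```bash
cat > look.py <<'E'
from station import bot
import cv2,numpy as np
from scipy.optimize import least_squares
CAM={c:bot.camera_params(c) for c in("scene","top")}
def proj(c,P):
    T=np.linalg.inv(np.array(CAM[c]["world_from_camera"]));P=np.atleast_2d(P).astype(float)
    q=(P@T[:3,:3].T+T[:3,3])*[1,-1,-1]; q=q@np.array(CAM[c]["mtx"]).T
    return q[:,:2]/q[:,2:]
def ray(c,uv):
    M=np.array(CAM[c]["world_from_camera"]);d=np.linalg.inv(np.array(CAM[c]["mtx"]))@[uv[0],uv[1],1]
    return M[:3,3],M[:3,:3]@(d*[1,-1,-1])
def onz(c,uv,z):
    o,d=ray(c,uv);return o+d*(z-o[2])/d[2]
def tri(a,b):
    (o1,d1),(o2,d2)=ray("top",a),ray("scene",b)
    s=np.linalg.lstsq(np.c_[d1,-d2],o2-o1,rcond=None)[0]
    p,q=o1+d1*s[0],o2+d2*s[1];return (p+q)/2,np.linalg.norm(p-q)
def avg(c,n=5): return np.mean([bot.snapshot(c).astype(float) for _ in range(n)],0)
def pin(c,n): return [(np.round(d["point"],1).tolist(),round(d["conf"],2)) for d in bot.pinpoint(c,n)]
E
python3 - <<'E'
from look import *
A={c:avg(c,4) for c in("top","scene")}
for c in A: cv2.imwrite(f"pics/{c}1.png",A[c][:,:,::-1])
guess={"top":[(195,131),(402,137),(396,303),(187,294)],"scene":[(606,284),(381,297),(368,187),None]}
off={"top":(110,90),"scene":(100,120)}
cj=np.array([[120,215,18],[120,-110,18],[-140,-110,18],[-140,215,18]],float)
obs=[]
for c in A:
    g=cv2.cvtColor(A[c].astype(np.float32),cv2.COLOR_RGB2GRAY).astype(np.uint8)
    for k,p in enumerate(guess[c]):
        if p is None: continue
        p0=np.array([[[p[0]/2.1+off[c][0],p[1]/2.1+off[c][1]]]],np.float32)
        q=cv2.cornerSubPix(g,p0.copy(),(3,3),(-1,-1),(3,30,.01))[0,0]
        print(c,k,p0[0,0],q); obs.append((c,cj[k],q if abs(q-p0[0,0]).max()<2 else p0[0,0]))
    
def W(p,P): 
    s,k=np.sin(p[2]),np.cos(p[2]);P=np.atleast_2d(P);return P@np.array([[k,-s,0],[s,k,0],[0,0,1]]).T+[p[0],p[1],0]
H=lambda h:[105-25,140-285*np.cos(h),48+285*np.sin(h)]
def model(p):
    f=p[3]*1000-80
    return [("top","stop_grip",(f-8,0,52),(263.5,212.6)),("scene","stop_grip",(f-8,0,52),(307.8,208.2)),("scene","stop_face",(f,0,18),(307.6,218.5)),
    ("top","stop_face",(f,0,18),(263.3,213.4)),("scene","pointer",(f,195,25),(366.9,214.7)),("top","pivot",(f-25,155,98),(212.1,218.4)),("scene","pivot",(f-25,155,98),(352.7,192.3)),
    ("scene","hold",H(p[4]),(419.6,158.3)),("top","hold",H(p[4]),(163.4,142.7)),("scene","hinge",(80,140,48),(359.9,236.7)),("top","hinge",(80,140,48),(221.8,160.4)),("top","jig",(0,0,0),(266.4,192.4)),("scene","jig",(0,0,0),(311.3,233.4)),
    ("scene","knob",(f-25+65*np.cos(np.deg2rad(100)+p[5]),155+65*np.sin(np.deg2rad(100)+p[5]),98),(370.6,189.8)),
    ("top","knob",(f-25+65*np.cos(np.deg2rad(100)+p[5]),155+65*np.sin(np.deg2rad(100)+p[5]),98),(193.3,221.4))]
def res(p,full=False):
    o={"top":p[6:8],"scene":p[8:10]};r=[];n=[]
    for c,P,q in obs: r+=list(proj(c,W(p,P))[0]+o[c]-q);n.append((c,"corner"))
    for c,nm,P,q in model(p): r+=list((proj(c,W(p,P))[0]+o[c]-q)*.7);n.append((c,nm))
    return (n,np.array(r).reshape(-1,2)) if full else np.r_[r,np.array(p[6:10])/.7]
s=least_squares(res,[440,0,0,.03,1.9,0,0,0,0,0],x_scale=[10,10,.02,.01,.05,.1,1,1,1,1],loss="soft_l1")
print(s.x.round(4)); 
for a,b in zip(*res(s.x,True)): print(a,b.round(2))
np.save("jig.npy",s.x)
for n,a,b in[("far strip",(371.3,157.2),(200.9,260.8)),("near strip",(366.5,227.1),(209.1,219.1)),("pivot",(212.1,218.4),(352.7,192.3)),("holdgrip",(163.4,142.7),(419.6,158.3)),("knob",(193.3,221.4),(370.6,189.8)),("grip",(263.5,212.6),(307.8,208.2))]:
    print(n,*tri(a,b))
c=cv2.resize(A["top"][135:240,180:290,::-1],None,fx=5.5,fy=5.5,interpolation=2);cv2.imwrite("pics/t1c.png",c)
E
```

```text
top 0 [202.85715 152.38095] [203.47646 151.00058]
top 1 [301.42856 155.2381 ] [301.27148 155.26082]
top 2 [298.57144 234.28572] [297.53256 234.2882 ]
top 3 [199.04762 230.     ] [198.51358 230.55054]
scene 0 [388.57144 255.2381 ] [388.57144 255.2381 ]
scene 1 [281.42856 261.42856] [280.30267 261.6165 ]
scene 2 [275.2381  209.04762] [274.11948 208.90102]
[ 5.43359e+02  4.02596e+01 -3.67000e-02  5.30000e-03  2.01200e+00
  8.42000e-02 -1.77000e-02  4.79500e-01  2.65000e-02  5.70000e-01]
('top', 'corner') [-0.9  -0.59]
('top', 'corner') [ 0.34 -0.26]
('top', 'corner') [0.35 0.28]
('top', 'corner') [-0.77 -0.85]
('scene', 'corner') [ 0.38 -2.44]
('scene', 'corner') [-0.69 -3.2 ]
('scene', 'corner') [-0.18  0.24]
('top', 'stop_grip') [0.5  1.51]
('scene', 'stop_grip') [0.1  0.35]
('scene', 'stop_face') [ 0.19 -0.03]
('top', 'stop_face') [ 1.17 -0.43]
('scene', 'pointer') [-1.16 -0.36]
('top', 'pivot') [ 0.34 -0.86]
('scene', 'pivot') [0.97 0.02]
('scene', 'hold') [-0.91  0.07]
('top', 'hold') [-0.78  0.73]
('scene', 'hinge') [1.31 0.7 ]
('top', 'hinge') [1.05 1.16]
('top', 'jig') [ 0.04 -1.36]
('scene', 'jig') [-0.3   2.05]
('scene', 'knob') [ 0.47 -0.53]
('top', 'knob') [-1.02  0.14]
far strip [ 651.81091243 -300.37792239   22.87608139] 0.48696766780117956
near strip [ 424.71626207 -287.57723741    8.88040227] 0.18269438613721592
pivot [443.79210164 198.78986835  92.81149014] 4.767835976907531
holdgrip [635.56208016 298.69699769 305.06882788] 5.098627399010538
knob [434.67873073 259.86648407  92.5685103 ] 1.841693247110199
grip [465.58484055  43.72989476  54.98739121] 3.571036418365793[ WARN:0@6.410] global loadsave.cpp:1063 imwrite_ Unsupported depth image for selected encoder is fallbacked to CV_8U.
```

View pics/t1c.png

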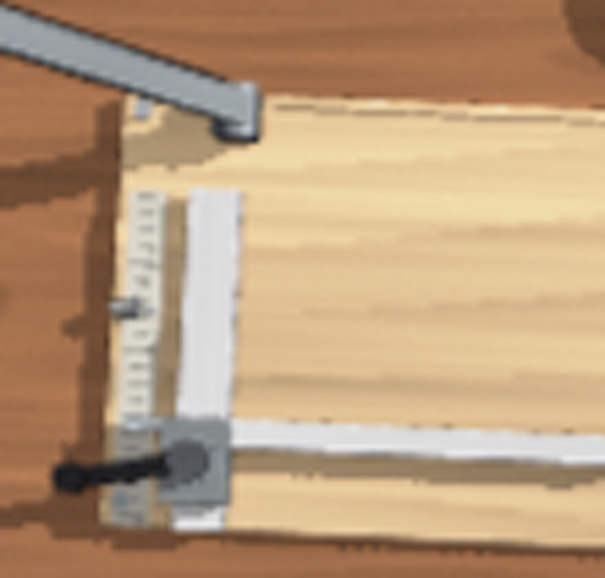

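The crop shows the clip with its mark at about pixel (202.7,191.0). The far top edge of the stop bar runs from (223.6,211.7) to (289,213.5). The lower scene corners are on the table edge (z 0), so I'll refit with that corrected.

```bash
cat > fit.py <<'E'
from look import *
cj=np.array([[120,215,18],[120,-110,18],[-140,-110,18],[-140,215,18]],float)
def W(p,P): 
    s,k=np.sin(p[2]),np.cos(p[2]);P=np.atleast_2d(P).astype(float);return P@np.array([[k,-s,0],[s,k,0],[0,0,1]]).T+[p[0],p[1],0]
H=lambda h:[80,140-285*np.cos(h),48+285*np.sin(h)]
def fit(model,x0,loss="soft_l1"):
    def res(p,full=False):
        o={"top":p[-4:-2],"scene":p[-2:]};r=[];n=[]
        for c,nm,P,q,w in model(p): r+=list((proj(c,W(p,P))[0]+o[c]-q)*w);n.append((c,nm))
        return (n,np.array(r).reshape(-1,2)) if full else np.r_[r,np.array(p[-4:])/.7]
    s=least_squares(res,x0,x_scale=np.maximum(np.abs(x0)*.05,.02),loss=loss)
    return s.x,res(s.x,True)
E
python3 - <<'E'
from fit import *
d=np.deg2rad(100)
def model(p):
    f=p[3]; K=(f-25+65*np.cos(d+p[5]),155+65*np.sin(d+p[5]),98)
    z0=[1,1,0]
    return [("top","c0",cj[0],(203,151.9),.5),("top","c1",cj[1],(301.3,155.2),1),("top","c2",cj[2],(298,234.3),1),("top","c3",cj[3],(198.7,230.4),1),
    ("scene","c0",cj[0]*z0,(388.6,255.2),.7),("scene","c1",cj[1]*z0,(280.6,261.5),.7),("scene","c2",cj[2],(274.5,208.9),.7),
    ("top","sg",(f-8,0,52),(263.5,212.6),.7),("scene","sg",(f-8,0,52),(307.8,208.2),.7),("scene","face",(f,0,18),(307.6,218.5),.7),
    ("top","face",(f,0,18),(263.3,213.4),.5),("top","barL",(f,127,52),(225.2,211.8),1),("top","barR",(f,-80,52),(289,213.5),1),
    ("top","pivot",(f-25,155,98),(212.1,218.4),.7),("scene","pivot",(f-25,155,98),(352.7,192.3),.7),
    ("scene","hold",H(p[4]),(419.6,158.3),.7),("top","hold",H(p[4]),(163.4,142.7),.7),("scene","hinge",(80,140,48),(359.9,236.7),.5),("top","hinge",(80,140,48),(221.8,160.4),.5),("top","jig",(0,0,0),(266.4,192.4),.5),("scene","jig",(0,0,0),(311.3,233.4),.5),
    ("scene","knob",K,(370.6,189.8),.7),("top","knob",K,(193,221.4),.7),("top","mark",(p[6],206,28),(202.7,191),1)]
x,(n,r)=fit(model,np.array([543,40,-.037,-75,2.,.05,0,0,0,0,0]))
print(x.round(3)); print([(a,b.round(1).tolist()) for a,b in zip(n,r)])
np.save("jig.npy",x)
for nm,P in dict(pivot=(x[3]-25,155,98),knob=(x[3]-25+65*np.cos(d+x[5]),155+65*np.sin(d+x[5]),98),hold=H(x[4]),holdend=H(0),grip=(x[3]-8,0,52)).items(): print(nm,W(x,P)[0].round(1))
E
```

```text
[ 5.41651e+02  4.04200e+01 -3.10000e-02 -7.50380e+01  2.01600e+00
  4.10000e-02 -1.26600e+01  1.05000e-01  1.04000e-01  1.02000e-01
  2.01000e-01]
[(('top', 'c0'), [-0.3, -0.5]), (('top', 'c1'), [0.2, -0.3]), (('top', 'c2'), [0.2, 0.2]), (('top', 'c3'), [-0.7, -0.2]), (('scene', 'c0'), [-0.4, 0.8]), (('scene', 'c1'), [-0.5, 0.7]), (('scene', 'c2'), [-0.5, -0.2]), (('top', 'sg'), [0.6, 1.7]), (('scene', 'sg'), [0.0, -0.1]), (('scene', 'face'), [0.1, -0.5]), (('top', 'face'), [0.9, -0.2]), (('top', 'barL'), [-0.6, -1.0]), (('top', 'barR'), [0.8, 0.1]), (('top', 'pivot'), [0.5, -0.5]), (('scene', 'pivot'), [0.8, -0.5]), (('scene', 'hold'), [-0.8, -0.4]), (('top', 'hold'), [-1.2, 1.3]), (('scene', 'hinge'), [1.0, 0.1]), (('top', 'hinge'), [0.7, 1.0]), (('top', 'jig'), [0.1, -0.9]), (('scene', 'jig'), [-0.2, 1.1]), (('scene', 'knob'), [0.5, -0.9]), (('top', 'knob'), [-0.8, 0.0]), (('top', 'mark'), [-0.4, -0.0])]
pivot [446.5 198.4  98. ]
knob [434.5 262.3  98. ]
hold [629.8 300.6 305.2]
holdend [ 617.1 -107.    48. ]
grip [458.7  43.   52. ]
```

```bash
cat >> fit.py <<'E'
X=np.load("jig.npy")
D=np.deg2rad
def down(th):
    y=np.array([np.cos(th),np.sin(th),0]);z=np.array([0,0,-1.]);return np.c_[np.cross(y,z),y,z]
def best(pos,th):
    q0=np.array(bot.sense()["joint_positions"]);c=[]
    for t in(th,th+np.pi):
        q=bot.inverse_kinematics(pos,down(t))
        if q is not None and abs(q[5])<2.9: c.append((np.abs(np.array(q)-q0).max(),t))
    return down(min(c)[1])
def st(m=""):
    s=bot.sense();print(m,"t%.1f"%s["time"],np.round(s["ee_pos"],1),"F",np.round(s["ft_force"],1),"w %.3f gf %.1f"%(s["grip_width"],s["grip_force"]));return s
def knob(a,f,z=98):
    w=W(X,(f-25+65*np.cos(D(100)+a),155+65*np.sin(D(100)+a),z))[0];return w
E
python3 - <<'E'
from fit import *
f=X[3];th=X[2]+D(130+90)
bot.grip(.5)
p=knob(X[5],f,170);R=best(p,th)
bot.goto(p,R)
print(bot.movel(knob(X[5],f,76),100,until_force=6));st("down")
bot.grip(0,30);s=st("grip")
d0=np.array(s["ee_pos"])
for a in np.linspace(X[5],1.05,9)[1:]:
    h=bot.movel(knob(a,f,d0[2]),90,until_force=20);st(f"{a:.2f} {h}")
    if h: break
E
```

```text
False
down t6.3 [435.1 262.6  76.6] F [0.7 0.3 0.4] w 0.501 gf 0.0
grip t6.7 [435.1 262.6  76.7] F [0.5 0.2 3.6] w 0.198 gf 29.3
0.17 False t6.9 [425.5 260.   76.6] F [-3.1 -1.1  3.9] w 0.198 gf 30.6
0.29 False t7.2 [418.4 257.   76.6] F [-2.4 -2.3  3.2] w 0.198 gf 30.5
0.42 False t7.4 [411.4 253.   76.6] F [-1.3 -2.7  2. ] w 0.193 gf 30.4
0.55 False t7.7 [405.1 248.2  76.7] F [ 0.7 -3.9  0.7] w 0.199 gf 30.3
0.67 False t7.9 [399.2 242.5  76.7] F [ 1.4 -4.   0.5] w 0.197 gf 30.2
0.80 False t8.2 [394.  236.3  76.8] F [ 2.9 -5.2 -1. ] w 0.197 gf 30.2
0.92 False t8.4 [389.5 229.4  76.8] F [ 2.3 -4.3 -1.4] w 0.199 gf 30.2
1.05 False t8.7 [386.2 222.8  76.9] F [ 3.9  1.8 -1.9] w 0.197 gf 30.1
```

```bash
python3 - <<'E'
from fit import *
f=X[3];J=lambda x,y,z:W(X,(x,y,z))[0]
bot.grip(.5);e=bot.sense()["ee_pos"];bot.movel([e[0],e[1],150],200)
p=J(f-8,0,130);R=best(p,X[2]);bot.goto(p,R)
print(bot.movel(J(f-8,0,30),100,until_force=6));bot.grip(0,40);s=st("grip")
e=np.array(s["ee_pos"]);u=J(1,0,0)-J(0,0,0);tr=X[6]-f;print("travel",tr)
h=bot.movel(e+u*tr,40,until_force=30);st(f"slid {h}")
bot.grip(.5);st();e=bot.sense()["ee_pos"];bot.movel([e[0],e[1],150],200)
bot.goto_joints(bot.inverse_kinematics([300,-300,250],R))
A={c:avg(c,4) for c in("top","scene")}
for c in A: cv2.imwrite(f"pics/{c}2.png",A[c][:,:,::-1].astype(np.uint8))
for c in A:
    for n in("stop_pointer","mark","stop_grip","stop_face","clamp_pivot"): print(c,n,pin(c,n))
a=cv2.resize(A["top"][135:240,180:250,::-1],None,fx=5.7,fy=5.7,interpolation=2);b=cv2.resize(A["scene"][170:270,330:400,::-1],None,fx=5.7,fy=5.7,interpolation=2)
o=np.zeros((599,798,3));o[:a.shape[0],:399]=a;o[:b.shape[0],399:]=b;cv2.imwrite("pics/v2.png",o.astype(np.uint8))
E
```

```text
False
grip t11.9 [458.6  43.   30.6] F [-3.2 -0.4  6.5] w 0.178 gf 40.1
travel 62.37745219889514
slid False t13.6 [519.3  40.9  30.7] F [-7.4 -2.3  7. ] w 0.180 gf 40.2
 t14.0 [521.3  41.   30.8] F [ 0.1  0.5 -0.2] w 0.503 gf 0.0
top stop_pointer [([205.0, 190.5], 0.72), ([265.3, 191.4], 0.59)]
top mark []
top stop_grip [([266.9, 195.6], 0.88)]
top stop_face [([266.0, 195.7], 0.81), ([266.4, 190.9], 0.33)]
top clamp_pivot [([215.7, 199.4], 0.71)]
scene stop_pointer [([371.3, 221.3], 0.81), ([310.6, 218.5], 0.55)]
scene mark []
scene stop_grip [([309.9, 216.7], 0.68)]
scene stop_face [([313.0, 226.4], 0.71)]
scene clamp_pivot [([359.4, 199.0], 0.58)]
```

View pics/v2.png

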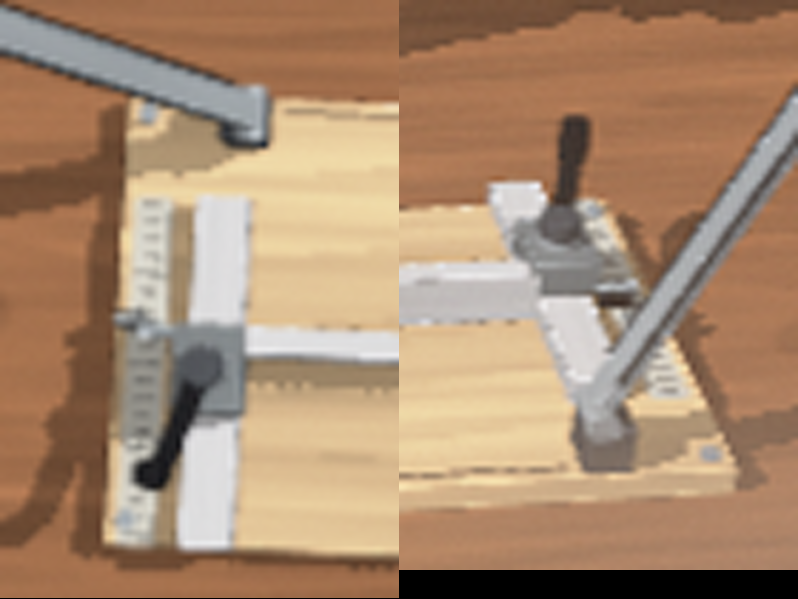

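In the top crop the pointer reaches the clip, which is at crop (128,320). I'll zoom before and after the slide to compare the mark with the pointer.

```bash
python3 - <<'E'
from fit import *
a=cv2.imread("pics/top1.png");b=cv2.imread("pics/top2.png");c=cv2.imread("pics/scene1.png");d=cv2.imread("pics/scene2.png")
z=lambda i,r,q:cv2.resize(i[r:r+18,q:q+24],(396,297),interpolation=0)
o=np.vstack([np.hstack([z(a,182,194),z(b,182,194)]),np.hstack([z(c,213,358),z(d,213,358)])]);cv2.imwrite("pics/z.png",o)
for i in(a,b): print(cv2.cvtColor(i,6)[184:198,197:214])
f=X[6]
print(proj("top",W(X,[(f,206,28),(f,195,28),(f,130,52)]))+X[-4:-2],proj("scene",W(X,[(f,206,28),(f,195,25)]))+X[-2:])
E
```

```text
[[ 82  82  81  86 171 204 212 217 214 209 204 205 166 139 137 138 158]
 [ 83  84  81  93 175 206 214 199 187 184 204 215 172 139 140 141 171]
 [ 80  80  80  94 177 207 214 208 182 170 201 214 171 141 140 140 178]
 [ 81  82  80 112 178 206 213 215 207 200 210 215 167 135 138 138 181]
 [ 82  80  80 122 178 204 212 195 204 214 215 215 168 135 136 136 185]
 [ 84  84  76 101 131 149 154 131 163 184 205 214 170 133 132 133 198]
 [ 84  85  99 147 167 152 142 120 144 182 202 214 172 136 136 135 204]
 [ 83  84  88 115 125 116 110 106 148 160 168 195 168 140 141 139 205]
 [ 86  86  84 106  96  82  86  90 147 162 185 197 160 135 137 138 204]
 [ 85  86  84 131 129 166 188 189 198 202 208 200 158 132 133 119 201]
 [ 84  84  83 153 172 198 214 214 217 216 213 200 156 130 129 120 193]
 [ 85  86  87 164 186 202 215 197 184 184 204 181 140 128 127 124 190]
 [ 87  87  78 165 194 207 215 207 202 203 212 176 136 128 129 125 191]
 [ 85  85  70 167 197 208 214 215 214 215 188 153 136 131 131 127 191]]
[[ 82  81  82  85 171 204 213 216 216 209 207 204 168 139 139 139 159]
 [ 82  83  82  92 177 208 214 199 
[... 336 characters left out ...]
48 167 152 144 119 145 182 201 214 172 137 136 136 204]
 [ 85  84  89 115 126 117 109 124 137 142 168 194 169 140 136 135 183]
 [ 87  86  85 107  97  83  86 143 163 160 168 177 173 149 137 134 148]
 [ 86  86  84 131 128 128 127 172 193 164 142 141 142 136 134 133 135]
 [ 84  84  82 121 131 141 145 159 166 140 122 131 117 127 135 134 135]
 [ 87  87  86 116 129 140 147 136 128 121 134 142 116 123 135 134 124]
 [ 86  87  78 114 132 143 149 142 139 139 144 138 110 124 136 118  98]
 [ 84  85  74 115 135 144 148 148 148 148 147 141 123 112 109  93  84]]
[[202.32601956 190.9807461 ]
 [205.71324996 191.12208299]
 [224.63596756 191.22629676]] [[373.58719024 223.15631525]
 [370.14496305 224.07206322]]
```

View pics/z.png

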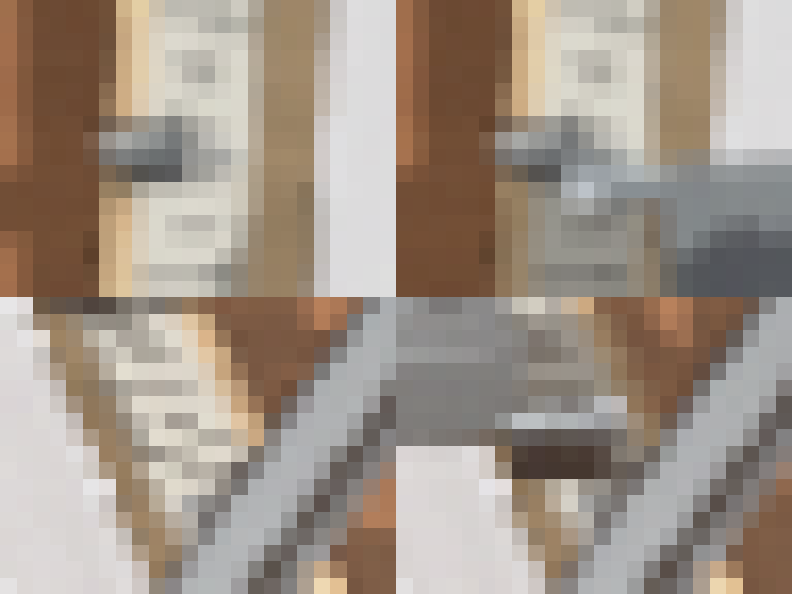

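```bash
cat >> fit.py <<'E'
def edge(im,r0,r1,cols=range(232,292)):
    "sub-pixel row of the steepest rise (board -> bar far top edge) per column, line fit"
    g=im.astype(float).min(2);pts=[]
    for c in cols:
        s=g[r0:r1,c];d=np.diff(s);k=int(np.argmax(d))
        lo,hi=np.median(s[:max(k-1,1)]),s[k+1:k+3].max();m=(lo+hi)/2
        j=np.argmax(s>m)
        if j>0: pts.append((c,r0+j-1+(m-s[j-1])/(s[j]-s[j-1])))
    pts=np.array(pts);p=np.polyfit(*pts.T,1);ok=abs(np.polyval(p,pts[:,0])-pts[:,1])<.4
    p=np.polyfit(*pts[ok].T,1);return p,ok.mean(),np.std(np.polyval(p,pts[ok,0])-pts[ok,1])
def jx(c,uv,z,off):
    w=onz(c,np.array(uv)-off,z);s,k=np.sin(X[2]),np.cos(X[2]);d=w[:2]-X[:2];return np.array([k*d[0]+s*d[1],-s*d[0]+k*d[1]])
E
python3 - <<'E'
from fit import *
o=X[-4:-2]
for n,r in(("top1",(204,222)),("top2",(184,203))):
    im=cv2.imread(f"pics/{n}.png");p,ok,sd=edge(im,*r)
    print(n,p,ok,sd,[jx("top",(c,np.polyval(p,c)),52,o).round(2) for c in(235,262,289)])
for r in(190.3,190.5,190.8): print(r,jx("top",(202,r),28,o))
print("far clip edge",jx("top",(202,189),28,o),"near",jx("top",(202,192.65),18,o))
# board edges as check
print("board far",jx("top",(301.3,155.2),18,o),jx("top",(298,234.3),18,o))
im=cv2.imread("pics/top2.png").min(2);print(im[186:200,[240,260,280]].T)
E
```

```text
top1 [4.55904932e-02 2.00648256e+02] 1.0 0.1856333655369116 [array([-75.34,  93.81]), array([-75.62,   8.02]), array([-75.91, -77.64])]
top2 [4.33409246e-02 1.82206042e+02] 1.0 0.15560497180730826 [array([-15.  ,  96.83]), array([-15.14,  10.82]), array([-15.27, -75.07])]
190.3 [-10.494195   207.17776788]
190.5 [-11.14362974 207.14211609]
190.8 [-12.11771199 207.08864223]
far clip edge [ -6.2719608  207.40955443] near [-17.24969589 208.81088147]
board far [ 119.12905957 -109.45609202] [-139.27203262 -109.29396216]
[[153 152 151 148 150 143 152 207 222 222 222 196 129 101]
 [154 154 153 149 139 140 143 153 207 220 221 222 185 121]
 [157 155 148 141 140 143 148 147 155 204 219 219 219 164]]
```

```bash
python3 - <<'E'
from fit import *
J=lambda x,y,z:W(X,(x,y,z))[0];u=J(1,0,0)-J(0,0,0)
for _ in range(3):
    bot.snapshot("top");print(pin("top","mark"),pin("top","stop_pointer"))
p=J(-15.1-8,0,130);R=best(p,X[2]);bot.goto(p,R)
bot.movel(J(-23.1,0,30),100,until_force=6);bot.grip(0,40);s=st("grip")
e=np.array(s["ee_pos"]);goal=3.4;cmd=goal
for k in range(5):
    bot.movel(e+u*cmd,20,until_force=30);bot.pause(.15);m=(np.array(bot.sense()["ee_pos"])-e)@u;print(cmd,m)
    if abs(m-goal)<.25: break
    cmd+=goal-m
bot.grip(.5);e=bot.sense()["ee_pos"];bot.movel([e[0],e[1],150],200)
bot.goto_joints(bot.inverse_kinematics([300,-300,250],R))
A=avg("top",4);cv2.imwrite("pics/top3.png",A[:,:,::-1].astype(np.uint8))
pp,ok,sd=edge(A,182,203);o=X[-4:-2]
print(pp,[jx("top",(c,np.polyval(pp,c)),52,o).round(2) for c in(235,262,289)],pin("top","mark"),pin("top","stop_pointer"))
cv2.imwrite("pics/z3.png",cv2.resize(A[178:202,192:232,::-1].astype(np.uint8),(640,384),interpolation=0))
E
```

```text
[([263.0, 196.0], 0.68)] [([205.1, 191.6], 0.95)]
[] [([208.0, 189.1], 0.9), ([264.5, 193.2], 0.68)]
[([368.8, 159.0], 0.26)] [([206.7, 191.9], 0.95), ([370.0, 159.9], 0.41)]
grip t20.7 [519.2  41.1  30.8] F [-1.   1.1  4.7] w 0.180 gf 41.1
3.4 1.929223816254157
4.870776183745843 3.279805644619244
[4.53213683e-02 1.80658941e+02] [array([-11.55,  97.01]), array([-11.86,  10.97]), array([-12.17, -74.93])] [] []
```

View pics/z3.png

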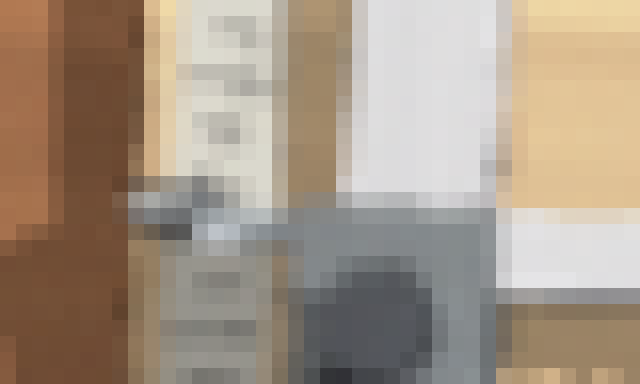

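```bash
python3 - <<'E'
from fit import *
S=avg("scene",4);cv2.imwrite("pics/scene3.png",S[:,:,::-1].astype(np.uint8))
t1,t2,t3=[cv2.cvtColor(cv2.imread(f"pics/top{i}.png"),6) for i in(1,2,3)]
for t in(t1,t2,t3): print(t[187:195,199:216])
for i in(1,2,3): print(cv2.cvtColor(cv2.imread(f"pics/scene{i}.png"),6)[216:230,361:377])
for i,f in((2,-14.9),(3,-11.5)):
    for z in(22,30,40,58): print(i,z,"top",(proj("top",W(X,[(f,195,z),(f,180,z)]))+X[-4:-2]).round(2).tolist(),"scene",(proj("scene",W(X,[(f,195,z),(f,180,z)]))+X[-2:]).round(2).tolist())
E
```

```text
[[ 80 112 178 206 213 215 207 200 210 215 167 135 138 138 181 214 220]
 [ 80 122 178 204 212 195 204 214 215 215 168 135 136 136 185 214 220]
 [ 76 101 131 149 154 131 163 184 205 214 170 133 132 133 198 220 220]
 [ 99 147 167 152 142 120 144 182 202 214 172 136 136 135 204 222 220]
 [ 88 115 125 116 110 106 148 160 168 195 168 140 141 139 205 222 219]
 [ 84 106  96  82  86  90 147 162 185 197 160 135 137 138 204 223 219]
 [ 84 131 129 166 188 189 198 202 208 200 158 132 133 119 201 222 220]
 [ 83 153 172 198 214 214 217 216 213 200 156 130 129 120 193 220 219]]
[[ 81 112 179 206 214 215 208 203 210 215 166 136 140 140 181 215 219]
 [ 81 123 177 206 215 197 206 215 216 216 168 135 136 137 185 217 221]
 [ 74 100 133 150 156 131 164 185 207 216 169 134 133 134 199 221 220]
 [ 99 148 167 152 144 119 145 182 201 214 172 137 136 136 204 223 220]
 [ 89 115 126 117 109 124 137 142 168 194 169 140 136 135 183 198 187]
 [ 85 107  97  83  86 143 163 160 168 177 173 149 137 134 148 150 146]
 [ 84 131 128 128 127 172 193 164 142 141 142 136 134 133 135 137 136]
 [ 82 121 131 141 145 159 166 140 
[... 3430 characters left out ...]
op [[206.03, 191.99], [210.63, 192.18]] scene [[369.83, 224.42], [365.31, 224.64]]
2 30 top [[205.56, 191.75], [210.18, 191.94]] scene [[370.15, 222.42], [365.61, 222.64]]
2 40 top [[204.96, 191.45], [209.62, 191.64]] scene [[370.55, 219.9], [365.99, 220.13]]
2 58 top [[203.86, 190.89], [208.58, 191.09]] scene [[371.27, 215.31], [366.68, 215.54]]
3 22 top [[206.09, 190.95], [210.69, 191.14]] scene [[370.13, 225.03], [365.6, 225.26]]
3 30 top [[205.61, 190.7], [210.24, 190.9]] scene [[370.44, 223.03], [365.9, 223.26]]
3 40 top [[205.02, 190.39], [209.68, 190.59]] scene [[370.84, 220.51], [366.28, 220.73]]
3 58 top [[203.92, 189.82], [208.64, 190.02]] scene [[371.57, 215.92], [366.97, 216.14]]
```

```bash
python3 - <<'E'
from fit import *
f=-11.4;th=X[2]+D(130+90)
p=knob(1.05,f,170);R=best(p,th);bot.goto(p,R)
print(bot.movel(knob(1.05,f,77),100,until_force=6));bot.grip(0,30);s=st("grip")
z=s["ee_pos"][2]
for a in list(np.linspace(1.05,0.05,9)[1:])+[0,-.05,-.1,-.15]:
    h=bot.movel(knob(a,f,z),80 if a>0 else 30,until_force=14);s=st(f"{a:.2f} {h}")
    if h: break
bot.grip(.5);e=bot.sense()["ee_pos"];bot.movel([e[0],e[1],150],200)
w=np.array(s["ee_pos"]);pv=W(X,(f-25,155,98))[0];print("angle",np.arctan2(*(w-pv)[1::-1])-X[2]-D(100), np.linalg.norm((w-pv)[:2]))
bot.goto_joints(bot.inverse_kinematics([300,-300,250],best([300,-300,250],X[2])))
A=avg("top",4);cv2.imwrite("pics/top4.png",A[:,:,::-1].astype(np.uint8));S=avg("scene",3);cv2.imwrite("pics/scene4.png",S[:,:,::-1].astype(np.uint8))
pp,ok,sd=edge(A,182,203);o=X[-4:-2]
print(pp,[jx("top",(c,np.polyval(pp,c)),52,o).round(2) for c in(235,262,289)])
for c in("top","scene"): print(c,pin(c,"clamp_knob"),pin(c,"strip1"),[(np.round(d["point"],1).tolist(),round(d["conf"],2),int(d["pixels"].sum())) for d in bot.regions_of(c,"strip1")])
a=cv2.resize(A[140:300,180:400,::-1].astype(np.uint8),None,fx=3.6,fy=3.6,interpolation=2);cv2.imwrite("pics/v4.png",a)
E
```

```text
False
grip t28.1 [450.7 221.   77.9] F [2.2 3.1 1. ] w 0.197 gf 29.8
0.93 False t28.4 [453.9 228.   78. ] F [ 4.2  0.5 -0.7] w 0.195 gf 29.9
0.80 False t28.6 [458.1 234.8  78. ] F [ 4.2 -0.6 -0.3] w 0.198 gf 29.9
0.68 False t28.9 [463.  240.9  77.9] F [ 4.4 -0.6 -0.7] w 0.195 gf 29.9
0.55 False t29.1 [468.7 246.5  77.9] F [ 4.6 -2.1  1.6] w 0.194 gf 30.0
0.43 False t29.4 [475.1 251.3  77.9] F [ 2.9 -1.   1.2] w 0.194 gf 30.1
0.30 False t29.6 [482.  255.3  77.8] F [ 1.4 -1.5  2.8] w 0.197 gf 30.2
0.18 False t29.9 [489.5 258.5  77.9] F [ 0.4 -0.   3.1] w 0.198 gf 30.2
0.05 False t30.1 [497.3 260.6  77.9] F [-0.6  1.5  4.3] w 0.199 gf 30.3
0.00 False t30.4 [500.  261.1  77.8] F [-2.1  1.4  5.7] w 0.195 gf 30.6
-0.05 False t30.7 [502.5 261.5  77.7] F [-4.4  0.7  6.3] w 0.196 gf 30.7
-0.10 False t30.9 [503.3 261.7  77.3] F [-12.9   1.3  13. ] w 0.194 gf 31.3
-0.15 False t31.2 [504.7 261.8  77.1] F [-18.4  -0.5  17.7] w 0.196 gf 31.8
angle -0.060875627289234124 65.53304017651244
[4.60208014e-02 1.80161723e+02] [array([-10.48,  97.06]), array([-10.86,  11.02]), array([-11.23, -74.89])]
top [([193.1, 200.4], 0.59)] [([370.3, 159.0], 0.69), ([425.2, 201.5], 0.62), ([154.1, 155.1], 0.57), ([365.7, 228.0], 0.54), ([450.8, 261.0], 0.54)] [([421.0, 199.0], 0.77, 299), ([453.3, 260.8], 0.68, 343), ([363.1, 226.3], 0.64, 282), ([367.8, 159.2], 0.54, 318)]
scene [([376.4, 200.3], 0.7)] [([148.2, 237.7], 0.93), ([209.3, 218.1], 0.87), ([195.4, 191.9], 0.78), ([201.6, 261.7], 0.67), ([134.8, 205.3], 0.48)] [([194.6, 188.2], 0.85, 292), ([199.5, 260.4], 0.79, 528), ([147.0, 238.5], 0.76, 462), ([135.2, 206.3], 0.73, 195), ([210.2, 220.2], 0.7, 354)]
```

View pics/v4.png

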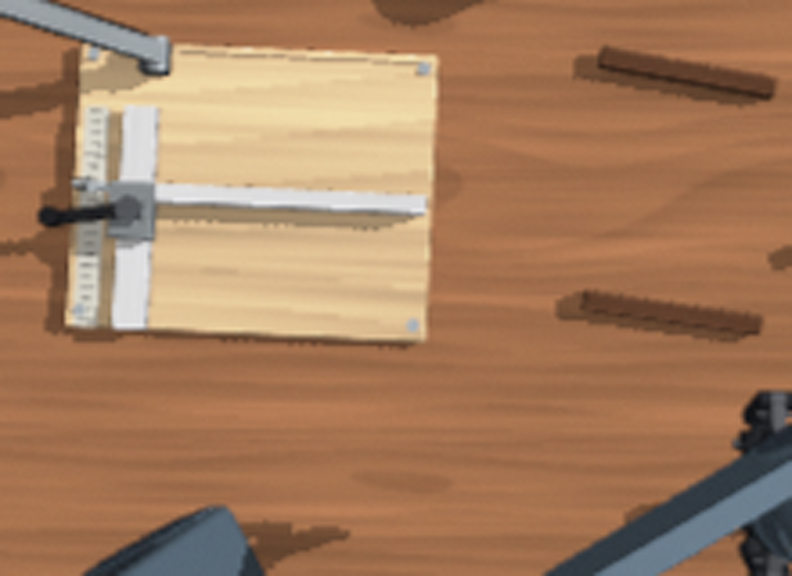

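The top view shows the lever locked, with the knob at about pixel (193,200), and the strips still in place. The face reads about 1 mm further on than before, so I'll check that at the carriage edge.

```bash
python3 - <<'E'
from fit import *
for i in(3,4):
    t=cv2.cvtColor(cv2.imread(f"pics/top{i}.png"),6);print(t[187:195,200:218]);
    m=cv2.imread(f"pics/top{i}.png").min(2);print(m[187:197,[236,248,262,276,288]].T)
    s=cv2.cvtColor(cv2.imread(f"pics/scene{i}.png"),6);print(s[218:226,364:372])
E
```

```text
[[112 179 207 215 216 207 203 211 216 166 135 137 138 182 215 220 219 220]
 [121 178 206 214 196 205 215 215 215 169 136 136 135 186 217 220 219 220]
 [101 134 150 155 131 163 185 206 215 171 135 134 134 199 221 220 219 220]
 [148 167 153 142 121 133 164 197 210 172 135 134 134 166 190 188 183 183]
 [116 126 116 111 145 162 172 182 186 153 130 133 134 137 146 147 146 145]
 [107  96  83  87 165 193 183 155 143 131 131 135 133 134 136 136 135 137]
 [130 129 129 133 155 167 160 136 133 119 125 134 135 135 136 135 134 134]
 [120 130 140 148 149 148 147 144 141 127 132 135 135 123 115 113 108 118]]
[[152 151 149 148 153 210 223 222 222 165]
 [153 151 149 144 140 216 224 221 221 227]
 [154 153 150 141 139 152 207 220 220 221]
 [155 152 147 141 142 147 194 219 220 221]
 [154 142 139 141 143 148 140 204 219 218]]
[[125 121 114 122 121 131 142 131]
 [125 134 147 137 123 138 145 146]
 [123 124 126 125 142 177 176 170]
 [135 132 115 107 120 129 118 117]
 [119  87  70  70  70  68  75 111]
 [143  65  60  61  63  60  64  73]
 [219  80  86  94  96  94  93  95]
 [197 124 132 138 146 147 127 120]]
[[
[... 395 characters left out ...]
175 161 145 140 144 139 133 134 135 134 136 136 137]
 [131 130 127 133 148 158 148 177 159 139 138 134 133 135 136 132 137 137]
 [122 130 141 147 148 149 148 162 153 133 133 134 136 125 107 101 113 123]]
[[153 151 148 149 190 220 223 223 222 143]
 [152 151 150 144 130 201 221 221 222 199]
 [153 154 149 139 140 170 211 221 221 222]
 [155 154 147 142 142 146 212 222 219 221]
 [154 143 139 140 145 148 152 202 218 218]]
[[127 122 112 122 121 129 142 130]
 [124 135 145 147 145 144 146 138]
 [124 141 152 123 141 176 175 166]
 [135 163 178 170 165 163 168 171]
 [112 109  85  83  84  78  78 115]
 [144  82  61  62  61  60  59  69]
 [221  74  69  71  73  79  83  72]
 [195 124 132 136 147 149 129 117]]
```

The carriage shift is only about 0.5 mm, so the face is at about -11.0 against the mark at about -11.1, which is good. Now the strips.

```bash
cat >> fit.py <<'E'
F=-11.0
J=lambda x,y,z:W(X,(x,y,z))[0]
def strips(zt=14):
    im=bot.snapshot("top");out=[]
    for n in("strip1",)*2:
        for d in bot.regions_of("top","strip1"):
            m=d["pixels"];col=im[m].mean(0)
            if m.sum()<150 or col[0]>120: continue
            v,u=np.nonzero(m);P=np.array([onz("top",(a,b)-X[-4:-2],zt)[:2] for a,b in zip(u,v)])
            c,(w,h),a=cv2.minAreaRect(P.astype(np.float32));e=np.linalg.eigh(np.cov(P.T))
            t=np.arctan2(*e[1][:,1][::-1]);t=(t+np.pi/2)%np.pi-np.pi/2
            if all(np.hypot(*(P.mean(0)-o[:2]))>40 for o in out): out.append((*P.mean(0),t,max(w,h),min(w,h),d["conf"]))
        if out: break
    for o in out: print("strip",np.round(o,2))
    return out
def park(): bot.goto([300,-300,250],best([300,-300,250],X[2]))
def pick(s):
    p=np.array([s[0],s[1],120]);R=best(p,s[2]+np.pi/2);bot.grip(.6);bot.goto(p,R)
    h=bot.movel([p[0],p[1],3],120,until_force=6);st(f"at strip {h}");bot.grip(0,40);w=st("grip")["grip_width"]
    bot.movel([p[0],p[1],120],150);w2=st("lift")["grip_width"];return .15<w2<.28
def place(y):
    p=J(F+80+10,y,120);bot.goto(p,best(p,X[2]+np.pi/2));ok=.15<bot.sense()["grip_width"]<.28
    h=bot.movel(J(F+90,y,22.5),80,until_force=6);st(f"low {h}")
    e=np.array(bot.sense()["ee_pos"]);u=J(1,0,0)-J(0,0,0)
    h=bot.movel(e-u*16,25,until_force=5);s=st(f"against stop {h}");print("jig x moved",(np.array(s["ee_pos"])-e)@u)
    bot.grip(.36);e=bot.sense()["ee_pos"];bot.movel([e[0],e[1],150],200);return ok
E
python3 - <<'E'
from fit import *
s=strips();s.sort()
print([tri(a,b)[0].round(1) for a,b in(((370.3,159),(201.2,261.3)),((366,227.6),(209.2,218.6)))])
s=[q for q in s if abs(q[0]-425)<60]
if s and pick(s[0]): print(place(-24))
park();A=avg("top",2);cv2.imwrite("pics/v5.png",cv2.resize(A[140:300,180:400,::-1].astype(np.uint8),None,fx=3.6,fy=3.6,interpolation=2));strips()
E
```

```text
strip [ 428.21 -277.77    1.44  160.29   23.35    0.85]
strip [ 646.22 -295.61    1.4   161.94   22.61    0.7 ]
[array([ 647. , -299.4,   16.6]), array([ 423.1, -286.5,    9.6])]
at strip False t37.1 [ 428.7 -278.4    3.8] F [ 1.1  0.2 -0.1] w 0.600 gf 0.0
grip t37.5 [ 428.8 -278.3    3.8] F [0.3 0.6 6.6] w 0.199 gf 40.5
lift t38.5 [ 427.6 -277.2  119. ] F [-1.2 -0.4 -0.4] w 0.195 gf 39.7
low False t41.1 [620.5  13.9  23.2] F [ 0.2 -0.4 -0.7] w 0.199 gf 39.7
against stop False t41.9 [604.6  14.4  23.3] F [-0.3 -0.3 -0.3] w 0.202 gf 39.7
jig x moved -15.872343593751255
True
strip [ 6.4580e+02 -2.9815e+02  1.4000e+00  1.6034e+02  2.2340e+01  5.8000e-01]
strip [ 6.1774e+02  1.5700e+01 -4.0000e-02  1.5557e+02  2.2720e+01  5.7000e-01]
```

View pics/v5.png

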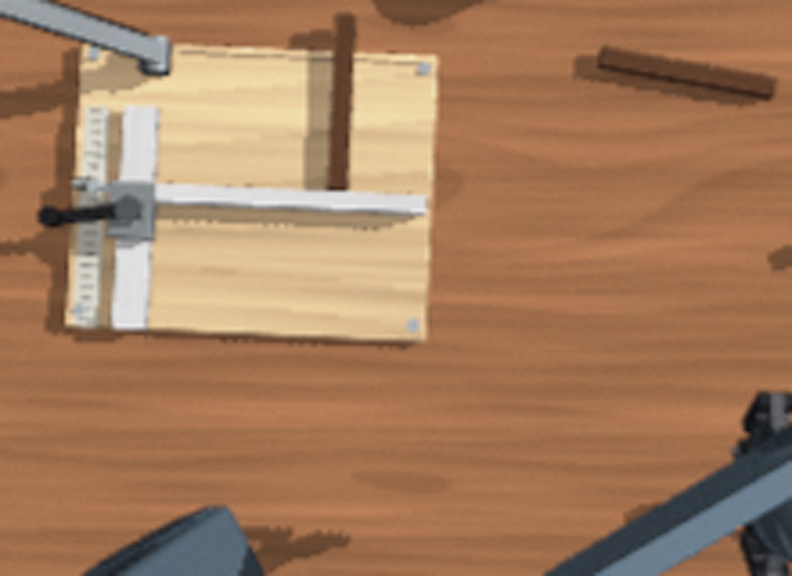

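Strip 1 lies on the board, square and close to the stop. The second strip is unmoved. I'll place it next, then squeeze the two together and push them home.

```bash
python3 - <<'E'
from fit import *
u=J(1,0,0)-J(0,0,0)
if pick((646,-299,1.4)): print(place(22))
# squeeze both
x=F+80
p=J(x,-1,120);bot.grip(1.0);bot.goto(p,best(p,X[2]+np.pi/2))
print(bot.movel(J(x,-1,24),80,until_force=6));bot.grip(0,40);s=st("squeeze")
e=np.array(s["ee_pos"])
h=bot.movel(e-u*20,20,until_force=6);s=st(f"home {h}");print("moved",(np.array(s["ee_pos"])-e)@u)
np.save("home.npy",s["ee_pos"])
bot.grip(.75);bot.movel([e[0],e[1],150],200);park()
A=avg("top",3);S=avg("scene",3)
a=cv2.resize(A[135:225,200:330,::-1],(520,360),interpolation=2)
b=cv2.resize(S[185:280,265:395,::-1],(328,240),interpolation=2)
o=np.zeros((600,520,3));o[:360]=a;o[360:,:328]=b;cv2.imwrite("pics/v6.png",o.astype(np.uint8));strips()
E
```

```text
at strip False t47.7 [ 646.8 -299.6    4.2] F [-0.3 -0.2  0.3] w 0.598 gf 0.0
grip t48.1 [ 646.7 -299.4    4.1] F [0.3 0.8 4.6] w 0.199 gf 39.7
lift t49.0 [ 645.2 -298.5  118.5] F [-0.4 -0.8 -0.6] w 0.197 gf 39.1
low False t51.7 [621.9  59.9  23.2] F [-0.1  0.4  0.4] w 0.201 gf 39.1
against stop True t52.2 [611.5  60.2  23.2] F [ 2.3 -0.3  0.2] w 0.196 gf 39.2
jig x moved -10.40505152358148
True
False
squeeze t56.0 [611.1  37.2  24.6] F [-1.2 -0.3  5.4] w 0.411 gf 41.6
home True t56.3 [610.8  37.1  24.6] F [1.1 0.3 1.8] w 0.408 gf 41.5
moved -0.30987227180990856
strip [ 6.1644e+02  3.0030e+01 -3.0000e-02  1.6211e+02  1.8840e+01  7.0000e-01]
```

View pics/v6.png

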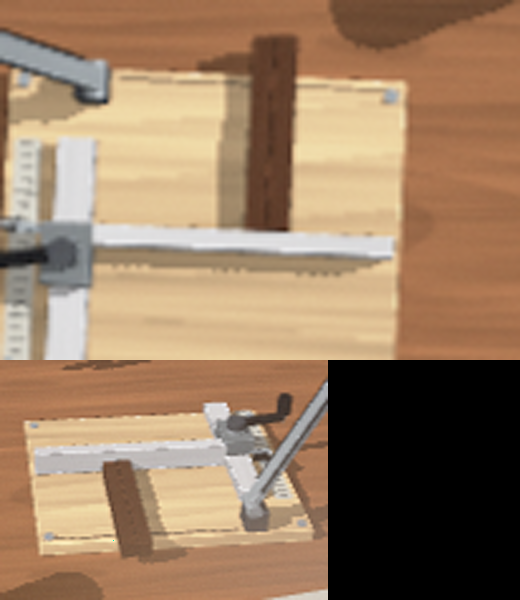

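Both strips lie side by side at the stop. I'll tap each far end home so both are flush.

```bash
python3 - <<'E'
from fit import *
u=J(1,0,0)-J(0,0,0);bot.grip(0)
for y in(-14,12,-14):
    p=J(172,y,90);bot.goto(p,best(p,X[2]));bot.movel(J(172,y,27),150);bot.pause(.2)
    h=bot.movel(J(140,y,27),25,until_force=6);s=st(f"push {y} {h}");d=np.array(s["ee_pos"])-X.take([0,1,2]);print("jig x",(np.array(s["ee_pos"])-J(0,0,27))@u)
    bot.movel(J(172,y,27),100);bot.movel(J(172,y,120),200)
park()
A=avg("top",4);cv2.imwrite("pics/top7.png",A[:,:,::-1].astype(np.uint8));S=avg("scene",2)
pp,ok,sd=edge(A,182,203,[*range(232,258),*range(276,292)]);print([jx("top",(c,np.polyval(pp,c)),52,X[-4:-2]).round(2) for c in(235,262,289)])
for c in("top","scene"):print(pin(c,"hold_grip"))
a=cv2.resize(A[135:205,250:300,::-1],(400,560),interpolation=2);b=cv2.resize(S[185:280,265:335,::-1],(400,560),interpolation=2)
cv2.imwrite("pics/v7.png",np.hstack([a,b]).astype(np.uint8))
E
```

```text
push -14 True t63.5 [703.8  21.3  27.3] F [ 3.9 -0.5 -0.3] w 0.001 gf 1.5
jig x 162.66489928752839
push 12 True t66.1 [704.7  47.3  27.3] F [ 3.6 -0.6  0.4] w -0.002 gf 1.6
jig x 162.74236842425847
push -14 True t68.6 [703.8  21.2  27.3] F [ 2.5 -0.1 -0.1] w 0.000 gf 1.6
jig x 162.66189233086897
[array([-10.54,  97.06]), array([-11.09,  11.01]), array([-11.63, -74.91])]
[([162.3, 140.6], 0.55)]
[([419.4, 160.0], 0.83)]
```

View pics/v7.png

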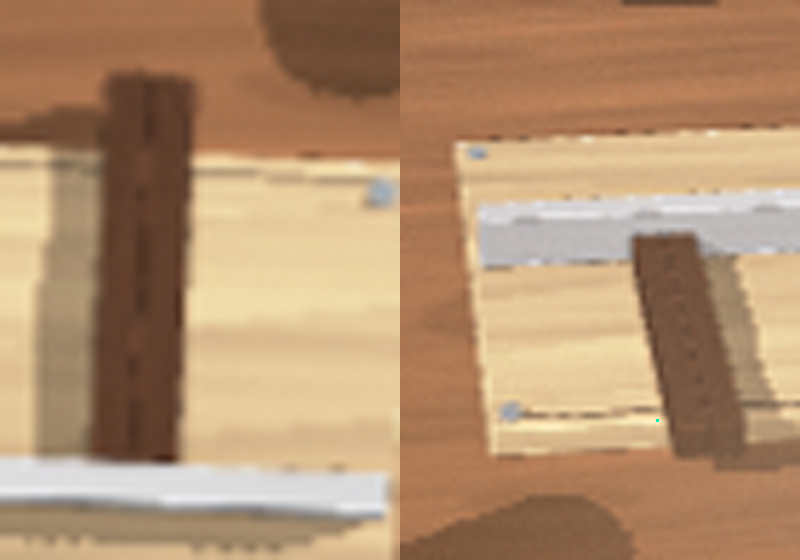

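Both strip ends read within 0.1 mm of each other and are flush. Now the hold-down bar.

```bash
python3 - <<'E'
from fit import *
G=lambda h,dz:J(80,140-285*np.cos(h),48+285*np.sin(h)+dz)
print([tri(a,b) for a,b in(((162.3,140.6),(419.4,160)),((163,142.3),(419.6,158.6)))])
h0=X[4];dz=-18
bot.grip(.7);p=G(h0,70);bot.goto(p,best(p,X[2]+np.pi/2))
print(bot.movel(G(h0,dz),80,until_force=6));s=st("rod");bot.grip(0,40);s=st("grip")
if s["grip_width"]>.12:
    for h in np.linspace(h0,0.0,22)[1:]:
        k=bot.movel(G(h,dz),90,until_force=25);s=bot.sense()
        if k or h<.3 or abs(np.array(s["ft_force"])).max()>10: st(f"{h:.2f} {k}")
        if k: break
E
```

```text
[(array([640.45197202, 299.5439695 , 303.08177752]), np.float64(0.5924599601750564)), (array([636.41112016, 299.17827931, 304.73582592]), np.float64(3.6710841649262296))]
False
rod t76.2 [630.1 300.8 288.1] F [-0.2  0.3  0.1] w 0.700 gf 0.0
grip t76.6 [629.9 300.7 287.5] F [-0.4  0.9  1.7] w 0.167 gf 38.9
0.29 False t84.7 [617.7 -95.  111.5] F [-0.8  4.6 -1.8] w 0.170 gf 38.9
0.19 False t85.2 [ 617.5 -101.6   84.9] F [ 1.2  5.9 -2.1] w 0.169 gf 39.0
0.10 False t85.6 [ 617.4 -105.3   57.8] F [-0.6  4.9 -1.4] w 0.175 gf 38.9
0.00 True t86.0 [ 617.5 -106.2   32.7] F [-1.   0.3  5.5] w 0.170 gf 41.2
```

```bash
python3 - <<'E'
from fit import *
e=np.array(bot.sense()["ee_pos"])
bot.grip(.7);bot.movel([e[0],e[1],110],150);bot.grip(0);bot.movel(J(80,-145,75),100);bot.pause(.2)
for F_ in(8,15):
    k=bot.movel(J(80,-145,46),20,until_force=F_);st(f"press {k}")
e=bot.sense()["ee_pos"];bot.movel([e[0],e[1],140],150);park()
A=avg("top",4);S=avg("scene",4);cv2.imwrite("pics/top8.png",A[:,:,::-1].astype(np.uint8))
print(edge(A,182,203,[*range(232,256),*range(278,290)]),pin("scene","hold_grip"),pin("top","hold_grip"),(proj("scene",J(80,-145,48))+X[-2:]),(proj("top",J(80,-145,48))+X[-4:-2]))
a=cv2.resize(A[130:240,130:340,::-1],(800,420),interpolation=2)[:, :];b=cv2.resize(S[150:290,240:450,::-1],(270,180),interpolation=2)
b2=cv2.resize(S[185:280,250:400,::-1],(284,180),interpolation=2)
o=np.zeros((600,800,3));o[:420]=a;o[420:,:270]=b;o[420:,300:584]=b2;cv2.imwrite("pics/v8.png",o.astype(np.uint8))
E
```

```text
press True t89.4 [ 617.1 -107.    55.9] F [-1.   0.   6.8] w -0.001 gf 3.3
press True t89.7 [ 617.1 -107.    55.8] F [-2.4  0.5  7.8] w -0.001 gf 3.8
(array([4.80175146e-02, 1.79721146e+02]), np.float64(0.9722222222222222), np.float64(0.17874332288087424)) [([269.1, 240.8], 0.62)] [([313.1, 165.7], 0.81)] [[266.98996436 241.75568485]] [[312.13109758 166.08584378]]
```

View pics/v8.png

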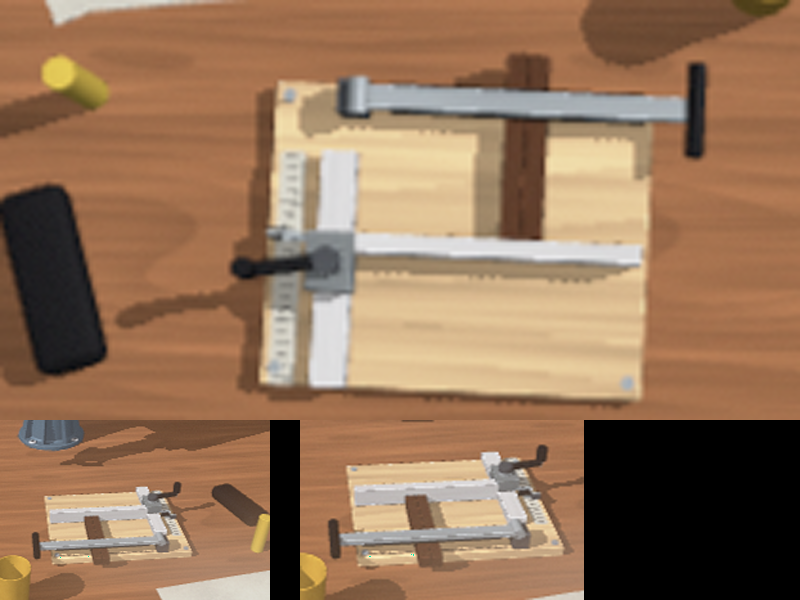

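The bar is fully down: the rod top reads 55.8 mm, as expected. The strips are flush side by side, the lever is locked, and the bystanders are untouched. Handing in.

```bash
python3 -c "
from station import bot
print(bot.hand_in())"
```

```text
the job is handed in; nothing more can be done
None
```

The job is handed in: the stop is set to within about 1 mm of the mark by my measurement and locked, both strips present (only two were on the table) lie flush side by side against it, the hold-down bar is fully down, and the bystanders are where they were.

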